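# Stand the splash guards back up

## Robot

A 7-joint arm with a two-finger parallel gripper is mounted at the origin on the work surface. World frame = base frame: x ahead of the robot, y to its left, z up, the work surface at z = 0. Lengths are in m, angles in rad, forces in N, time in s.
With the tool pointing down it reaches from about 0.4 to 0.875 m from the base axis. Payload 6.5 kg.
Tool frame: the origin (TCP) lies on the centre line of the jaws, within the pads' length; the fingertips stand 11 mm ahead of it and the grasp point (between the pads) lies 8 mm behind it (arm.tcp_to_tips is the distance from the TCP to the fingertips, in m); y points along the fingers, x is the direction in which the jaws open and shut, and the axes are right-handed (so a half turn about y gives the same grasp; the last joint's range is limited). The gripper opens to 88 mm and grips with 3 to 60 N. Pads are 18 mm wide; open, the fingers measure 123 mm over their backs; the gripper's body (75 mm by 187 mm) begins 45 mm behind the grasp point.
Start: joints at [1.101, 0.536, -0.004, 1.538, 0.003, 1.067, -0.071], TCP at [0.255, -0.598, 0.25] pointing down, gripper open.
Joint ranges: [-2.7, 2.7], [-0.37, 2.16], [-1.27, 1.26], [0.24, 2.4], [-1.31, 4.45], [0.19, 1.91], [-2.76, 2.76]. Speed limits (rad/s): [2.39, 2.39, 3.14, 3.14, 3.14, 3.14, 3.14].

## Interface

Orientations are given as a unit quaternion [x, y, z, w].
In Python, from cell import telemetry, read_camera, close_job, arm gives the robot as it stands.
- The arm moves only by the tool drive_tool, never from a script. Its argument "targets" is a list that holds one entry, the list of rows, each a list of 7 numbers: the shift along the world's x, y, z in m, then the turn, a rotation vector about the world's x, y, z in degrees, then the opening, from 0 (shut) to 1 (fully open). A call has 1 to 8 rows; each row shifts and turns the commanded pose from where the row before left it; what a row does not reach is not made up. A row lasts 1/12 s, in which the tool goes at most 41.7 mm and 7.16 degrees, less where a joint would pass 70% of its speed; a pose out of reach is approached as far as the arm can. A call is refused whole if a number of a shift passes 0.0417 or a number of a turn 7.16, either way. A call with a gripper value outside its range is refused whole. The fingers move at their own pace and stop on an object; "force" is the grip in N (left out, the last holds). Time passes only in rows, so rows that do not move let the fingers close. It gives the time, the measured TCP pose, the force and the opening at its end, in the units of the state.
- telemetry.state(): the state, without advancing time (a new reading comes with each control period).
- read_camera(name): name is "scene" or "top" or "wrist"; returns a dict with "image" (420x560x3 uint8, red, green, blue), "range_z" (420x560 float32, m along the optical axis (not along the pixel's ray), 0 where there is no reading), "camera_matrix" (3x3 intrinsics, pixels), "k1" (the pictures are not rectified: a ray, as slopes to the right and down, at radius r is drawn at 1 + k1 r^2 times it, then the intrinsics apply), "T" (4x4, takes a point from camera to world coordinates); the wrist camera has in their place "hand_eye" (4x4, takes a point from camera to tool coordinates, whose origin is the TCP and whose axes are the tool frame's). Camera axes: x right, y up, looking along -z (the intrinsics and any distortion apply to the point x, -y, -z); pixel columns grow to the right and rows downward; lengths in m; the calibration is good to about 2 mm. A picture is of the moment at which its call begins: read the wrist's pose just before it.
- close_job(): hands the job in, once; it reports no verdict.
The state is a dict: "t": time; "qpos": joint angles; "qvel": joint speeds; "tau": joint torques, N m; "tool_pos": TCP position; "ee_rot": TCP orientation; "wrist_force": force on the tool from outside, world axes, zero at the start; "ft_torque": the same for the moment, N m; "gripper_width": opening from 0.0 (shut) to 1.0 (fully open).
Only numpy, scipy, OpenCV 4.12 (cv2) and the standard library are available. Lean on these libraries where they do the work, as an engineer would, in place of code of your own. Each camera call takes 0.05 s, during which the arm holds its last target. There are 200 camera calls.

## Task

The amber and the blue splash guard on the lab bench have been knocked onto their backs. Tip each one back up by pushing with the fingertips, so that both stand on their feet again where they were lying: do not lift or carry them, do not shove them along the bench, and leave the bottle and the jars alone.

Things in the scene. Friction and masses are not known exactly. Their poses are not given: they have to be found in the camera images.
- amber_guard: amber splash guard on the robot's left (+y), loose rigid L, about 0.45 kg. Screen: tinted amber, 140 wide, 150 high, 5 mm thick. Foot: aluminium plate 140 wide, 110 long, 8 mm thick. Origin: middle of the outer heel edge where they meet. Axes named as when it STANDS: x from heel along the foot, y across, z up the screen (screen fills x 0..5, z 0..150; foot x 0..110, z 0..8)
- amber_guard_foot_tip (a point): middle of the amber foot's free end (x 110, z 4 mm). At the start the screen's back lies flat on the bench and the foot stands straight up, this point 110 mm high; own z is level. The foot must swing down towards level -z, which points 0.3 to 1.3 rad to the right (-y) of +x. Standing, this point is 4 mm high
- amber_guard_screen_top (a point): middle of the amber screen's top edge (x 2.5, z 150 mm). To right the guard, push high on the foot's screen side, towards -z: it turns about the heel with about 1.5 N, balances some 30 degrees on, then drops onto its foot by itself as the screen rises behind the fingers
- blue_guard: blue splash guard on the robot's right (-y), loose rigid L, about 0.45 kg. Screen: tinted blue, 140 wide, 150 high, 5 mm thick. Foot: aluminium plate 140 wide, 110 long, 8 mm thick. Origin: middle of the outer heel edge where they meet. Axes named as when it STANDS: x from heel along the foot, y across, z up the screen (screen fills x 0..5, z 0..150; foot x 0..110, z 0..8)
- blue_guard_foot_tip (a point): middle of the blue foot's free end (x 110, z 4 mm). At the start the screen's back lies flat on the bench and the foot stands straight up, this point 110 mm high; own z is level. The foot must swing down towards level -z, which points 0.3 to 1.3 rad to the left (+y) of +x. Standing, this point is 4 mm high
- blue_guard_screen_top (a point): middle of the blue screen's top edge (x 2.5, z 150 mm). To right the guard, push high on the foot's screen side, towards -z: it turns about the heel with about 1.5 N, balances some 30 degrees on, then drops onto its foot by itself as the screen rises behind the fingers
- reagent_bottle: loose amber bottle with a red cap, 60 mm across, 140 mm high, origin at the centre of its underside; stands between the guards, near the robot; a bystander
- tablet_jar: loose red-brown jar with a paper label and pale lid, 76 mm across, 110 mm high, origin at the centre of its underside; stands beyond one of the guards; a bystander
- powder_jar: loose white jar with a grey lid, 70 mm across, 100 mm high, origin at the centre of its underside; stands beyond the other guard; a bystander
- stirrer: fixed white magnetic stirrer 190 x 160 mm, 78 mm high, with a glass beaker on it up to 180 mm; origin at the centre of its underside; stands beyond the guards in the middle
Mind the look-alikes: they are no part of the job. There is more than one size of the blue_guard; the job needs the largest. Leave any red look-alike of the amber_guard alone.

How it is judged:
At the end, for the whole second after the job is handed in: both guards stand at rest on their feet (screen within 0.06 rad of vertical, heel under 6 mm and foot tip centre under 12 mm above the bench), each heel within 60 mm of where it lay; bottle and jars upright (within 0.1 rad) and within 20 mm of their starting places (angle between each of amber_guard, blue_guard's own z axis and vertical below 0.06 rad and height (world z) of each of amber_guard, blue_guard below 0.006 m and height (world z) of each of amber_guard_foot_tip, blue_guard_foot_tip below 0.012 m and distance of each of amber_guard, blue_guard from where it was at the start of the episode below 0.06 m and linear speed of each of amber_guard, blue_guard below 0.02 m/s and distance of each of reagent_bottle, tablet_jar, powder_jar from where it was at the start of the episode below 0.02 m and angle between each of reagent_bottle, tablet_jar, powder_jar's own z axis and vertical below 0.1 rad); the robot touches nothing.
It fails at once if the amber guard's heel is lifted more than 30 mm off the bench (height (world z) of amber_guard above 0.03 m).
It fails at once if the blue guard's heel is lifted more than 30 mm off the bench (height (world z) of blue_guard above 0.03 m).
It fails at once if the reagent bottle is shifted more than 20 mm or tipped more than 0.3 rad (distance of reagent_bottle from where it was at the start of the episode above 0.02 m or angle between reagent_bottle's own z axis and vertical above 0.3 rad).
It fails at once if the tablet jar is shifted more than 20 mm or tipped more than 0.3 rad (distance of tablet_jar from where it was at the start of the episode above 0.02 m or angle between tablet_jar's own z axis and vertical above 0.3 rad).
It fails at once if the powder jar is shifted more than 20 mm or tipped more than 0.3 rad (distance of powder_jar from where it was at the start of the episode above 0.02 m or angle between powder_jar's own z axis and vertical above 0.3 rad).
It also fails if it takes over 48 s, if anything falls off the work surface, if the arm or the gripper's body presses on something with over 40 N, if the wrist force passes 120 N, or if a joint passes its speed limit or range.

## Working session

There is one attempt and no reset: what is moved stays moved. The work goes in short steps, Python scripts to look and compute and a tool call to move; the robot and the scene stay as the last step left them, time stands still between calls to the robot, and variables do not carry over. Pictures are saved under pics/ and viewed, about 8 in all and at most 12, crops included, and the job is handed in when it is done.

Besides the shell and the picture viewer there is one more tool, called after ">>>" by a JSON object that holds its "method" and its "body". drive_tool: Moves the arm, as the interface text tells. Its arguments: {"type":"object","properties":{"targets":{"type":"array","items":{"type":"array","items":{"type":"array","items":{"type":"number"}}}},"force":{"type":"number"}},"required":["targets"]}

```bash
ls; mkdir -p pics
cat > h.py <<'E'
import numpy as np, cv2
from cell import telemetry, read_camera, close_job, arm
def cloud(d,T=None):
    K=d["camera_matrix"];z=d["range_z"];h,w=z.shape
    u,v=np.meshgrid(np.arange(w),np.arange(h))
    p=cv2.undistortPoints(np.stack([u,v],-1).reshape(-1,1,2).astype(float),np.array(K,float),np.array([d["k1"],0,0,0.])).reshape(h,w,2)
    P=np.stack([p[...,0]*z,-p[...,1]*z,-z,np.ones_like(z)],-1)@np.array(d["T"] if T is None else T).T
    P=P[...,:3]; P[z==0]=np.nan
    return P
def save(n,im,s=1): cv2.imwrite(f"pics/{n}.png",cv2.resize(im,None,fx=s,fy=s)[...,::-1])
E
python3 - <<'E'
from h import *
s=telemetry.state();print(s)
a=read_camera("scene");b=read_camera("top")
save("scene",a["image"],1.4);save("top",b["image"],1.4)
np.savez("c0.npz",top=cloud(b),sc=cloud(a),ti=b["image"],si=a["image"])
print(a["T"],b["T"])
E
```

```text
pics
{'t': 0.0, 'qpos': array([ 1.10076079,  0.53718737, -0.00444061,  1.53883175,  0.00257171,
        1.06732584, -0.07117504]), 'qvel': array([ 4.22907820e-04,  3.45537683e-04,  6.17555008e-04, -5.86616225e-05,
       -4.04179258e-05,  4.89923706e-04,  2.11101796e-04]), 'tau': array([ 4.17692308e-04, -5.70973063e+01,  9.91326347e-01, -2.51605171e+01,
       -5.61264809e-02,  1.80442363e-02,  1.60833251e-04]), 'tool_pos': array([ 0.25517851, -0.597174  ,  0.24884144]), 'ee_rot': array([-0.58982301,  0.39007689, -0.38900802,  0.59044186]), 'wrist_force': array([ 0.02366377,  0.65648445, -0.06891531]), 'ft_torque': array([ 0.03231385,  0.02737669, -0.04655085]), 'gripper_width': 0.9987561492716444}
[[ 0.03708133 -0.86150845  0.50638736  1.101889  ]
 [ 0.99920195  0.03949313 -0.00597975 -0.00534621]
 [-0.01484722  0.50620498  0.86228538  1.14884788]
 [ 0.          0.          0.          1.        ]] [[-0.00623612  0.98551104 -0.1694966   0.2828435 ]
 [-0.99993713 -0.00456603  0.01024125  0.00650024]
 [ 0.00931894  0.16954981  0.98547756  1.31666989]
 [ 0.          0.          0.          1.        ]]
```

```bash
ls -la pics
```

```text
total 1072
drwxr-xr-x 2 agent agent   4096 Dec  4 12:47 .
drwxr-xr-x 3 agent agent   4096 Dec  4 12:47 ..
-rw-r--r-- 1 agent agent 439989 Dec  4 12:47 scene.png
-rw-r--r-- 1 agent agent 646430 Dec  4 12:47 top.png
```

View pics/scene.png

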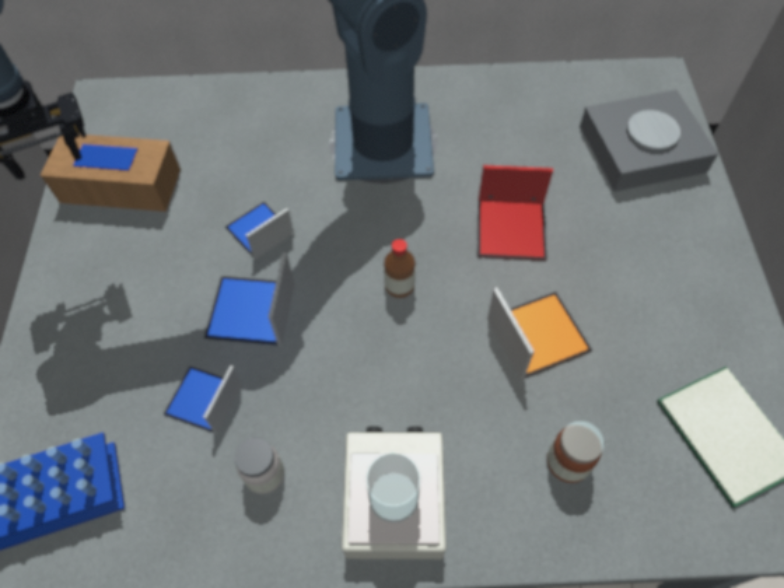

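View pics/top.png

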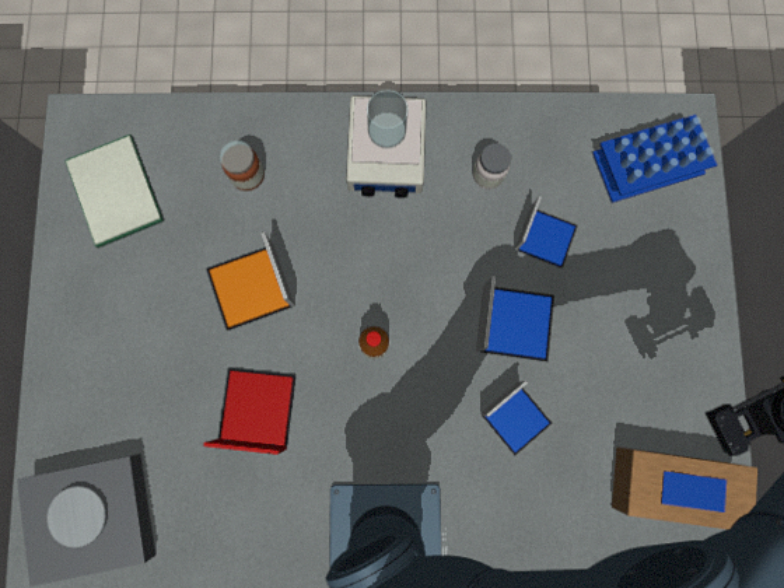

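The top picture (view px) shows the amber guard at (250,285), with a red look-alike at (258,410). There are three blue guards: (518,322) looks largest, and (548,238) and (517,418) look smaller. Blue non-guards are the rack (655,155) and the patch on the wooden block (693,490). Next I measure their sizes.

Run:
```python
from h import *
d=np.load("c0.npz")
for cam in("top","sc"):
    P=d[cam];im=d["ti" if cam=="top" else "si"]
    hsv=cv2.cvtColor(im,cv2.COLOR_RGB2HSV)
    for nm,lo,hi in(("amber",10,25),("blue",105,125)):
        m=((hsv[...,0]>=lo)&(hsv[...,0]<=hi)&(hsv[...,1]>130)&(hsv[...,2]>60)&(P[...,2]<.02)&(P[...,2]>-.01)).astype(np.uint8)
        n,L,st,_=cv2.connectedComponentsWithStats(m)
        for i in range(1,n):
            if st[i,4]<300: continue
            q=P[L==i]; r=cv2.minAreaRect(q[:,:2].astype(np.float32))
            print(cam,nm,st[i,:4],"z",np.nanmedian(q[:,2]).round(4),"rect",np.round(r[0],4),np.round(r[1],4),round(r[2],1)); print(cv2.boxPoints(r).round(3).tolist())
    # tall things: foot plates 
    for c,nm in(((0.56,0.21),"a"),((.52,-.2),"b")): pass
    t=(P[...,2]>.085)&(P[...,2]<.125)&(P[...,0]>.3)
    n,L,st,_=cv2.connectedComponentsWithStats(t.astype(np.uint8))
    for i in range(1,n):
        if st[i,4]<40: continue
        q=P[L==i];r=cv2.minAreaRect(q[:,:2].astype(np.float32)); print(cam,"tall",st[i],q.mean(0).round(3),np.round(r[1],3),cv2.boxPoints(r).round(3).tolist())
c=d["ti"][160:310,130:420]; save("crop",c,2.6)
```

```text
top amber [149 178  58  56] z 0.0061 rect [0.506  0.2846] [0.1342 0.1334] 21.0
[[0.4189999997615814, 0.3230000138282776], [0.46700000762939453, 0.1979999989271164], [0.5929999947547913, 0.2460000067949295], [0.5450000166893005, 0.3709999918937683]]
top blue [424 106  80  38] z 0.0102 rect [ 0.7771 -0.5784] [0.1193 0.2222] 16.9
[[0.6880000233650208, -0.48899999260902405], [0.7519999742507935, -0.7020000219345093], [0.8659999966621399, -0.6669999957084656], [0.8019999861717224, -0.45500001311302185]]
top blue [371 151  40  39] z 0.0044 rect [ 0.6105 -0.3497] [0.0951 0.0972] 66.8
[[0.546999990940094, -0.37400001287460327], [0.6359999775886536, -0.4129999876022339], [0.6740000247955322, -0.32499998807907104], [0.5849999785423279, -0.28700000047683716]]
top blue [347 207  47  50] z 0.0057 rect [ 0.4271 -0.281 ] [0.1241 0.1329] 80.2
[[0.35100001096725464, -0.3310000002384186], [0.4819999933242798, -0.3529999852180481], [0.503000020980835, -0.23100000619888306], [0.3720000088214874, -0.20900000631809235]]
top blue [347 278  46  45] z 0.0041 rect [ 0.231  -0.2698] [0.093  0.0956] 39.0
[[0.16
[... 10077 characters left out ...]
10  74] [ 0.815 -0.567  0.098] [0.017 0.015] [[0.8040000200271606, -0.5730000138282776], [0.8169999718666077, -0.5799999833106995], [0.824999988079071, -0.5640000104904175], [0.8109999895095825, -0.5580000281333923]]
sc tall [263 356  36  17 152] [ 0.856 -0.007  0.105] [0.076 0.028] [[0.8330000042915344, -0.04600000008940697], [0.8610000014305115, -0.04699999839067459], [0.8650000095367432, 0.028999999165534973], [0.8370000123977661, 0.029999999329447746]]
sc tall [  0 361  10   9  68] [ 0.827 -0.604  0.096] [0.015 0.013] [[0.8180000185966492, -0.5989999771118164], [0.8190000057220459, -0.6110000014305115], [0.8339999914169312, -0.6100000143051147], [0.8339999914169312, -0.5979999899864197]]
```

View pics/crop.png

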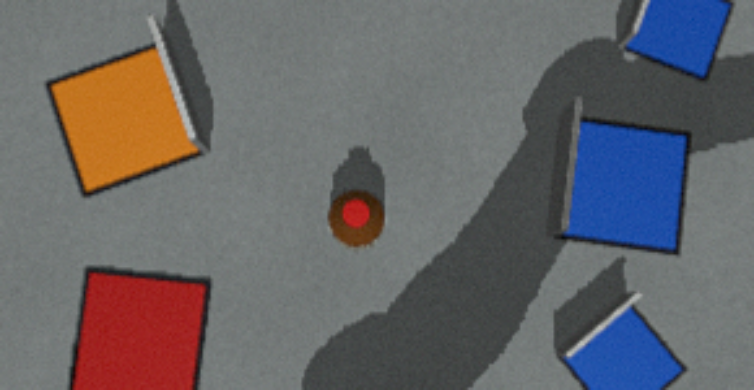

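Run:
```python
from h import *
from scipy.spatial.transform import Rotation as R
s=telemetry.state();r=R.from_quat(s["ee_rot"]).as_matrix();print(r.round(3))
d=read_camera("wrist");print(np.array(d["hand_eye"]).round(3), (r@np.array(d["hand_eye"])[:3,3]).round(3))
print("x-axis yaw",np.degrees(np.arctan2(r[1,0],r[0,0])),"blue w",np.degrees(np.arctan2(-.139,.99)),"amber w",np.degrees(np.arctan2(.346,.938)), arm)
```

```text
[[ 0.393 -0.001  0.92 ]
 [-0.92   0.001  0.393]
 [-0.002 -1.    -0.   ]]
[[ 1.     0.001  0.     0.   ]
 [ 0.     0.27  -0.963 -0.136]
 [-0.001  0.963  0.27   0.07 ]
 [ 0.     0.     0.     1.   ]] [0.064 0.027 0.136]
x-axis yaw -66.85988536796764 blue w -7.992313929484443 amber w 20.247501508437605 <Robot object at 0x7f12aed57e00>
```

Largest blue is confirmed: its foot is 140 wide and 110 high, while the others are about 97 wide. Moving to behind the blue foot at safe height.

>>> {"method": "drive_tool", "body": {"targets": [[[0.016,0.032,0.0,0,0,5.9,0.6],[0.016,0.032,0.0,0,0,5.9,0.6],[0.016,0.032,0.0,0,0,5.9,0.6],[0.016,0.032,0.0,0,0,5.9,0.6],[0.016,0.032,0.0,0,0,5.9,0.6],[0.016,0.032,0.0,0,0,5.9,0.6],[0.016,0.032,0.0,0,0,5.9,0.6],[0.016,0.032,0.0,0,0,5.9,0.6]]]}}

```text
t: 0.82
tool_pos: [0.3837, -0.34, 0.2497]
ee_rot: [0.697, -0.119, 0.119, -0.697]
wrist_force: [0.2, -0.2, -1.0]
gripper_width: 0.6
```

>>> {"method": "drive_tool", "body": {"targets": [[[0.013,0.028,0.0,0,0,5.9,0.6],[0.013,0.028,0.0,0,0,5.9,0.6],[0.013,0.028,0.0,0,0,0,0.6],[0.013,0.027,0.0,0,0,0,0.6],[0,0,0,0,0,0,0.6]]]}}

```text
t: 1.23
tool_pos: [0.438, -0.2246, 0.2499]
ee_rot: [-0.705, 0.045, -0.046, 0.707]
wrist_force: [0.4, 0.9, -0.8]
gripper_width: 0.594
```

>>> {"method": "drive_tool", "body": {"targets": [[[-0.002,-0.008,0,0,0,-0.6,0.6],[0,0,-0.03,0,0,0,0.6],[0,0,-0.03,0,0,0,0.6],[0,0,0,0,0,0,0.6]]]}}

```text
t: 1.57
tool_pos: [0.4293, -0.2396, 0.1853]
ee_rot: [-0.704, 0.056, -0.05, 0.706]
wrist_force: [-0.9, 0.5, -0.4]
gripper_width: 0.596
```

```bash
cat >> h.py <<'E'
def wrist():
    from scipy.spatial.transform import Rotation as R
    s=telemetry.state();T=np.eye(4);T[:3,:3]=R.from_quat(s["ee_rot"]).as_matrix();T[:3,3]=s["tool_pos"]
    d=read_camera("wrist");return s,d,cloud(d,T@np.array(d["hand_eye"]))
E
python3 - <<'E'
from h import *
s,d,P=wrist();save("w1",d["image"]);print(s["tool_pos"],s["ee_rot"])
t=(P[...,2]>.09)&(P[...,2]<.12)&(P[...,1]>-.25)&(P[...,1]<-.15)
q=P[t];r=cv2.minAreaRect(q[:,:2].astype(np.float32));print(len(q),r,cv2.boxPoints(r).round(3).tolist(),q.max(0))
E
```

```text
[ 0.42928494 -0.23960685  0.1853484 ] [-0.70428533  0.05610447 -0.05039125  0.70590027]
2935 ((0.44051593542099, -0.2018347978591919), (0.008361894637346268, 0.13987869024276733), 81.60575103759766) [[0.3709999918937683, -0.19599999487400055], [0.5090000033378601, -0.2160000056028366], [0.5099999904632568, -0.20800000429153442], [0.3720000088214874, -0.18700000643730164]] [ 0.50995744 -0.18791526  0.11281229]
```

View pics/w1.png

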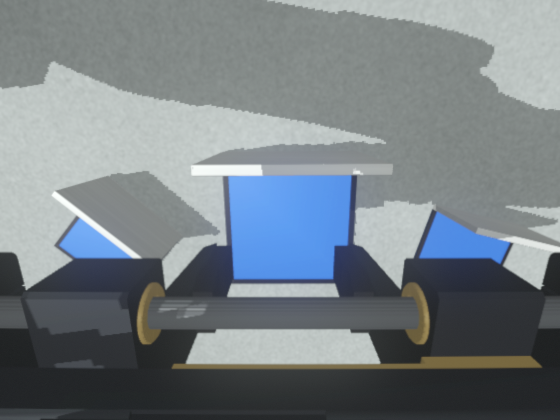

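The wrist view shows the blue foot's edge at row 168, columns 192–392, with the fingers at columns 230 and 350, centred within 6 mm. The foot measures 140 x 8 mm at 0.11 high, as expected. Descending and pushing.

>>> {"method": "drive_tool", "body": {"targets": [[[0.003,0,-0.03,0,0,0,0.6],[0.003,0,-0.03,0,0,0,0.6],[0,0,-0.02,0,0,0,0.6],[0,0,-0.004,0,0,0,0.6],[0,0,0,0,0,0,0.6],[0,0,0,0,0,0,0.6]]]}}

```text
t: 2.12
tool_pos: [0.4402, -0.2398, 0.1073]
ee_rot: [0.706, -0.052, 0.053, -0.705]
wrist_force: [0.2, 0.3, 0.2]
gripper_width: 0.6
```

>>> {"method": "drive_tool", "body": {"targets": [[[0.0015,0.01,0,0,0,0,0.6],[0.0015,0.01,0,0,0,0,0.6],[0.0008,0.005,0,0,0,0,0.6],[0.0008,0.005,0,0,0,0,0.6],[0.0008,0.005,0,0,0,0,0.6],[0.0008,0.005,0,0,0,0,0.6]]]}}

```text
t: 2.62
tool_pos: [0.446, -0.1983, 0.106]
ee_rot: [0.705, -0.052, 0.052, -0.705]
wrist_force: [-0.6, -1.3, -0.1]
gripper_width: 0.598
```

>>> {"method": "drive_tool", "body": {"targets": [[[0.0008,0.005,-0.001,0,0,0,0.6],[0.0008,0.005,-0.001,0,0,0,0.6],[0.0008,0.005,-0.001,0,0,0,0.6],[0.0008,0.005,-0.001,0,0,0,0.6],[0.0008,0.005,-0.001,0,0,0,0.6],[0.0008,0.005,-0.001,0,0,0,0.6],[0.0008,0.005,0,0,0,0,0.6],[0.0008,0.004,0,0,0,0,0.6]]]}}

```text
t: 3.28
tool_pos: [0.452, -0.1589, 0.0996]
ee_rot: [-0.705, 0.052, -0.052, 0.705]
wrist_force: [0.3, 1.2, -0.1]
gripper_width: 0.6
```

>>> {"method": "drive_tool", "body": {"targets": [[[0.0008,0.005,0,0,0,0,0.6],[0.0008,0.005,0.0,0,0,0,0.6],[0,0,0,0,0,0,0.6],[0,0,0,0,0,0,0.6],[0,0,0,0,0,0,0.6]]]}}

```text
t: 3.7
tool_pos: [0.4536, -0.1499, 0.0997]
ee_rot: [0.705, -0.052, 0.052, -0.705]
wrist_force: [0.2, 0.2, 0.0]
gripper_width: 0.6
```

Run:
```python
from h import *
d=read_camera("scene");save("s2",d["image"],1.4);P=cloud(d)
s=telemetry.state();print(s["tool_pos"],s["wrist_force"])
```

```text
[ 0.45352427 -0.15002217  0.09973042] [-0.55982805 -1.36643734 -0.12608775]
```

View pics/s2.png

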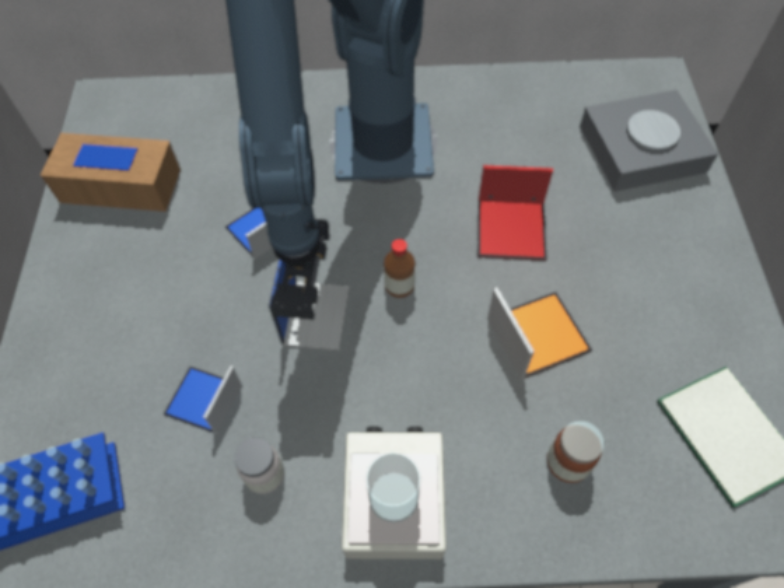

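Blue now stands: its foot lies flat at (320,315), with the screen vertical behind the fingers. Rising, then moving to amber.

>>> {"method": "drive_tool", "body": {"targets": [[[0.001,0.005,0.01,0,0,0,0.6],[0,0.003,0.03,0,0,0,0.6],[0,0,0.035,0,0,0,0.6],[0,0,0.035,0,0,0,0.6],[0,0,0.03,0,0,0,0.6],[0.005,0.025,0.01,0,0,2.9,0.6],[0.007,0.037,0,0,0,3.9,0.6],[0.007,0.037,0,0,0,3.9,0.6]]]}}

```text
t: 4.42
tool_pos: [0.4743, -0.0424, 0.2518]
ee_rot: [0.707, 0.015, -0.013, -0.707]
wrist_force: [1.3, 0.4, -1.2]
gripper_width: 0.597
```

>>> {"method": "drive_tool", "body": {"targets": [[[0.007,0.037,0,0,0,3.9,0.6],[0.007,0.037,0,0,0,3.9,0.6],[0.007,0.037,0,0,0,3.9,0.6],[0.007,0.037,0,0,0,3.9,0.6],[0.007,0.037,0,0,0,2.3,0.6],[0.007,0.037,0,0,0,0,0.6],[0.004,0.03,0,0,0,0,0.6],[0,0,0,0,0,0,0.6]]]}}

```text
t: 5.08
tool_pos: [0.5185, 0.2172, 0.251]
ee_rot: [-0.694, -0.127, 0.126, 0.698]
wrist_force: [0.3, -0.6, -0.2]
gripper_width: 0.601
```

>>> {"method": "drive_tool", "body": {"targets": [[[0.0,0.026,0,0,0,0,0.6],[0,0,-0.03,0,0,0,0.6],[0,0,-0.03,0,0,0,0.6],[0,0,0,0,0,0,0.6],[0,0,0,0,0,0,0.6]]]}}

```text
t: 5.5
tool_pos: [0.5187, 0.2344, 0.1894]
ee_rot: [0.697, 0.122, -0.125, -0.696]
wrist_force: [0.4, 0.2, -0.1]
gripper_width: 0.598
```

Run:
```python
from h import *
from scipy.spatial.transform import Rotation as R
s,d,P=wrist();x=R.from_quat(s["ee_rot"]).as_matrix()[:,0];print(s["tool_pos"],"yaw",np.degrees(np.arctan2(x[1],x[0])))
for b,nm in((read_camera("top"),"top"),(read_camera("scene"),"sc")):
    P=cloud(b)
    t=(P[...,2]>.085)&(P[...,2]<.12)&(P[...,1]>.15)&(P[...,1]<.26)&(P[...,0]<.65)&(P[...,0]>.43)
    q=P[t];r=cv2.minAreaRect(q[:,:2].astype(np.float32));print(nm,len(q),cv2.boxPoints(r).round(3).tolist())
    t=(P[...,2]>.13)&(P[...,2]<.155)&(abs(P[...,1]+.2)<.06)&(abs(P[...,0]-.44)<.1)
    q=P[t];r=cv2.minAreaRect(q[:,:2].astype(np.float32));print("blue top",len(q),cv2.boxPoints(r).round(3).tolist(),q[:,2].max())
    t=(abs(P[...,2])<.03)&(abs(P[...,1]+.14)<.03)&(abs(P[...,0]-.44)<.03);print("blue foot z",np.median(P[t][:,2]),np.ptp(P[t][:,2]))
```

```text
[0.51869869 0.23438049 0.18940173] yaw 20.12285802684438
top 0 [[0.0, 0.0], [0.0, 0.0], [0.0, 0.0], [0.0, 0.0]]
blue top 166 [[0.3709999918937683, -0.18799999356269836], [0.5109999775886536, -0.20800000429153442], [0.5120000243186951, -0.20200000703334808], [0.3720000088214874, -0.18199999630451202]] 0.15479444019814048
blue foot z 0.00824919989533024 0.014357643089073058
sc 370 [[0.46399998664855957, 0.19300000369548798], [0.46799999475479126, 0.18299999833106995], [0.6019999980926514, 0.23199999332427979], [0.5979999899864197, 0.24199999868869781]]
blue top 217 [[0.3709999918937683, -0.18799999356269836], [0.5109999775886536, -0.20900000631809235], [0.5120000243186951, -0.20200000703334808], [0.3720000088214874, -0.1809999942779541]] 0.15493911752763334
blue foot z 0.009428966443611686 0.01421274877453671
```

Blue's screen top is at z 0.155, its foot at 8 mm, and the heel moved only about 3 mm. Backing off 12 mm more at amber, then down and push.

>>> {"method": "drive_tool", "body": {"targets": [[[0.002,0.013,0,0,0,0,0.6],[0,0,0,0,0,0,0.6],[0,0,-0.03,0,0,0,0.6],[0,0,-0.03,0,0,0,0.6],[0,0,-0.02,0,0,0,0.6],[0,0,-0.004,0,0,0,0.6],[0,0,0,0,0,0,0.6]]]}}

```text
t: 6.23
tool_pos: [0.521, 0.2485, 0.1052]
ee_rot: [0.696, 0.123, -0.124, -0.696]
wrist_force: [-0.4, -0.1, 0.8]
gripper_width: 0.597
```

>>> {"method": "drive_tool", "body": {"targets": [[[0.0035,-0.0094,0,0,0,0,0.6],[0.0035,-0.0094,0,0,0,0,0.6],[0.0017,-0.0047,0,0,0,0,0.6],[0.0017,-0.0047,0,0,0,0,0.6],[0.0017,-0.0047,0,0,0,0,0.6],[0.0017,-0.0047,0,0,0,0,0.6]]]}}

```text
t: 6.73
tool_pos: [0.536, 0.2104, 0.1063]
ee_rot: [-0.696, -0.124, 0.123, 0.696]
wrist_force: [0.3, 1.1, -0.3]
gripper_width: 0.604
```

>>> {"method": "drive_tool", "body": {"targets": [[[0.0017,-0.0047,-0.001,0,0,0,0.6],[0.0017,-0.0047,-0.001,0,0,0,0.6],[0.0017,-0.0047,-0.001,0,0,0,0.6],[0.0017,-0.0047,-0.001,0,0,0,0.6],[0.0017,-0.0047,-0.001,0,0,0,0.6],[0.0017,-0.0047,-0.001,0,0,0,0.6],[0.0017,-0.0047,0,0,0,0,0.6],[0.0017,-0.0047,0,0,0,0,0.6]]]}}

```text
t: 7.4
tool_pos: [0.549, 0.1724, 0.0995]
ee_rot: [0.696, 0.123, -0.124, -0.696]
wrist_force: [-0.6, -0.2, -0.4]
gripper_width: 0.602
```

>>> {"method": "drive_tool", "body": {"targets": [[[0.0017,-0.0047,0,0,0,0,0.6],[0.0017,-0.0047,0,0,0,0,0.6],[0,0,0,0,0,0,0.6],[0,0,0,0,0,0,0.6],[0,0,0,0,0,0,0.6],[0,0,0,0,0,0,0.6]]]}}

```text
t: 7.9
tool_pos: [0.5522, 0.1642, 0.0998]
ee_rot: [-0.696, -0.124, 0.124, 0.696]
wrist_force: [0.3, 0.3, 0.3]
gripper_width: 0.596
```

Run:
```python
from h import *
d=read_camera("scene");save("s3",d["image"],1.4)
s=telemetry.state();print(s["tool_pos"],s["wrist_force"])
```

```text
[0.55223172 0.16412158 0.0997454 ] [-0.00861046  0.24126778 -0.24514546]
```

View pics/s3.png

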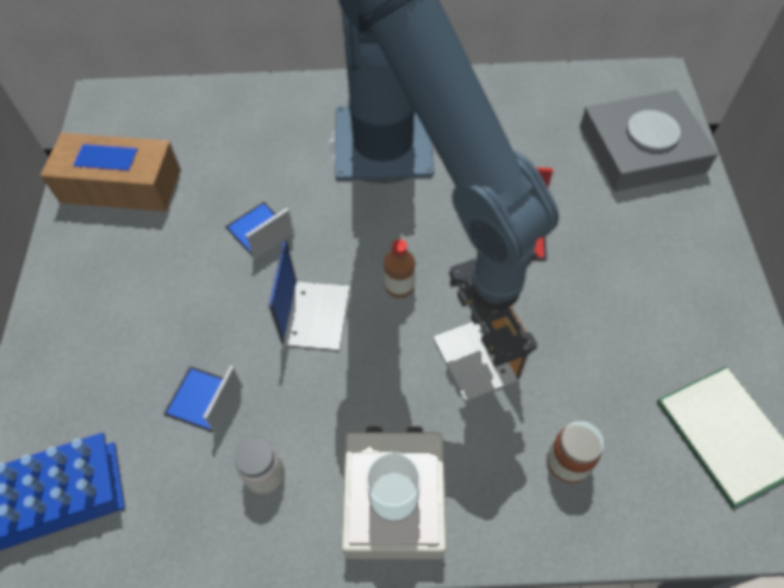

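Blue stands at (300,310). Amber's foot is down at (470,355), with its screen upright behind the fingers. Rising clear, then a final check.

>>> {"method": "drive_tool", "body": {"targets": [[[0.0017,-0.005,0.01,0,0,0,0.6],[0.001,-0.003,0.03,0,0,0,0.6],[0,0,0.035,0,0,0,0.6],[0,0,0.035,0,0,0,0.6],[0,0,0.035,0,0,0,0.6],[0,0,0.03,0,0,0,0.6],[0,0,0.03,0,0,0,0.6],[0,0,0,0,0,0,0.6]]]}}

```text
t: 8.62
tool_pos: [0.5577, 0.157, 0.3118]
ee_rot: [-0.696, -0.127, 0.12, 0.697]
wrist_force: [1.2, -0.5, 0.0]
gripper_width: 0.598
```

>>> {"method": "drive_tool", "body": {"targets": [[[-0.01,-0.03,0,0,0,0,0.6],[-0.01,-0.03,0,0,0,0,0.6],[-0.01,-0.03,0,0,0,0,0.6],[-0.01,-0.03,0,0,0,0,0.6],[0,0,0,0,0,0,0.6],[0,0,0,0,0,0,0.6],[0,0,0,0,0,0,0.6],[0,0,0,0,0,0,0.6]]]}}

```text
t: 9.28
tool_pos: [0.5153, 0.0372, 0.305]
ee_rot: [-0.696, -0.125, 0.124, 0.696]
wrist_force: [0.1, 0.2, 0.1]
gripper_width: 0.601
```

Run:
```python
from h import *
o=np.load("c0.npz")
d=read_camera("scene");P=cloud(d);save("s4",d["image"],1.4);print(telemetry.state()["tool_pos"],telemetry.state()["t"])
for nm,c,f in(("amber",(.533,.213),(.555,.15)),("blue",(.44,-.2),(.448,-.14))):
    for lo,hi in((.02,.05),(.13,.158)):
        t=(P[...,2]>lo)&(P[...,2]<hi)&(np.hypot(P[...,0]-c[0],P[...,1]-c[1])<.085)
        q=P[t];r=cv2.minAreaRect(q[:,:2].astype(np.float32));print(nm,lo,len(q),np.round(r[0],4),np.round(r[1],4),q[:,2].max())
    t=(P[...,2]<.03)&(np.hypot(P[...,0]-f[0],P[...,1]-f[1])<.03);print(nm,"foot z",np.median(P[t][:,2]))
for nm,c,h in(("bottle",(.39,.02),.08),("tablet",(.755,.292),.085),("powder",(.755,-.226),.08)):
    for Q in(o["sc"],P):
        t=(Q[...,2]>h)&(Q[...,2]<.15)&(np.hypot(Q[...,0]-c[0],Q[...,1]-c[1])<.07);print(nm,t.sum(),Q[t].mean(0).round(4))
```

```text
[0.51527635 0.03723362 0.30486322] 9.3333
amber 0.02 210 [0.5367 0.2018] [0.14   0.0061] 0.04998154432348656
amber 0.13 292 [0.5357 0.203 ] [0.1427 0.0079] 0.1557992378661156
amber foot z 0.009308395384267643
blue 0.02 142 [ 0.4423 -0.1938] [0.0054 0.1411] 0.049039665895735496
blue 0.13 218 [ 0.4408 -0.1951] [0.0075 0.1431] 0.15705142642149938
blue foot z 0.009532923594532727
bottle 429 [0.3981 0.0198 0.1085]
bottle 331 [0.4002 0.0155 0.1071]
tablet 857 [0.7597 0.2906 0.1076]
tablet 848 [0.7599 0.2909 0.1079]
powder 646 [ 0.758  -0.2257  0.1001]
powder 638 [ 0.7579 -0.2255  0.1002]
```

View pics/s4.png

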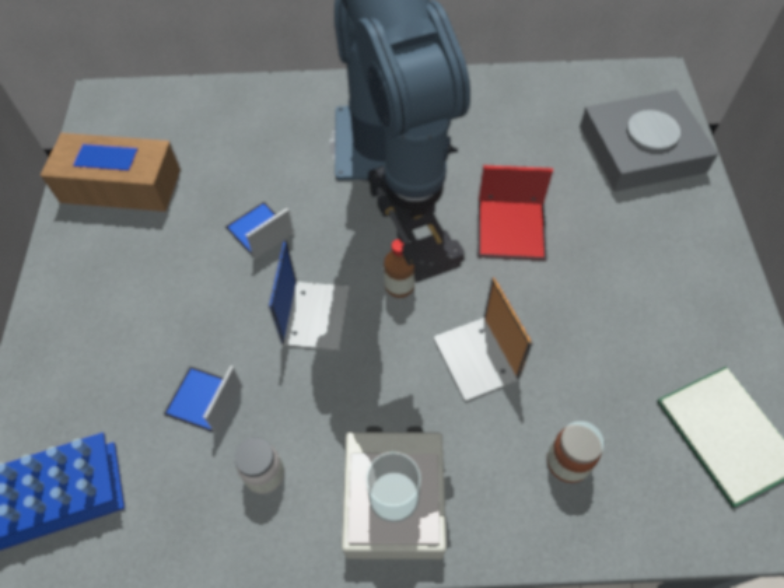

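Both guards are upright, at amber (505,330) and blue (285,290). The bottle is at (400,270), partly hidden by the gripper, and the jars look unchanged.

```bash
python3 -c "
from cell import close_job
print(close_job())"
```

```text
the job is handed in; nothing more can be done
None
```

I tipped both guards back onto their feet with the fingertips, blue first and then amber. The wrist-force readings I took stayed under about 2 N. I handed the job in at about 9.3 s of the 48 s.

Last camera checks:

- **Guards:** both screens were vertical to about 0.02 rad, with both feet flat on the bench (top face about 9 mm, plate 8 mm thick). Each heel moved only a few mm from where it lay.
- **Jars:** the tablet and powder jars were unmoved, within 0.5 mm.
- **Bottle:** it read 5 mm off, but the gripper was partly hiding it and nothing had touched it. In the picture it stands in its old place.
- **Robot:** it ended up clear of everything.

One reading disagreed with the task. The blue guard's direction measured about 1.42 rad left of +x, outside the stated 0.3–1.3. I still took it as the right one because only that guard has the 140 mm width.

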